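Hold the spare bonding bar home against the sprung plunger of the setting jig

TASK

Pick up the loose steel T-bar, lay it flat in the channel of the setting jig, foot down and clear of the sprung plunger, then slide it along the channel against the plunger until its end is fully home on the two hard stop pads. Press steadily without ramming it, and finish while still holding the bar pressed home: do not let go. Leave the brass block, the vial and the tape roll where they are.

Things in the scene. Friction and masses are not known exactly. Their poses are not given: they have to be found in the camera images.
- bar_mid (a point): Loose steel bonding bar, 0.14 kg, upside-down T, foot down. Foot 22 (own x) x 60 (own y, long) x 12 mm high; web on it 9 mm thick (x) x 50 long, 12 to 25 mm above the underside, 0.5 mm off-centre to -x; two screw heads to 27 mm. Same either way round. Point: centre line, 13.5 mm above the underside. Grip the web across its 9 mm, fingertips just above the foot; it stays clear of the rails.
- jig: Setting jig, fixed: aluminium plate 190 (x) x 80 (y) x 8 mm, origin under its centre on the table. Own +x is the push direction to the plunger (roughly away from the robot). The bar slides on the plate's top (z = 8) between steel rails, inner faces y = +-14, 6 mm high, bevelled, x = -55 to 30. End block 60 mm wide, top at z = 34, x = 44 to 72. Entry end (-x) open.
- jig_channel (a point): Point on the channel floor, on the centre line at jig x = -25 mm, z = 8 mm: a good place for the middle of the bar's underside when laying it in; the bar's end is then 23 mm short of the plunger. Axes as the jig.
- stop: Hard stop: two dark steel pads 11 mm wide, fixed to the end block either side of the plunger (centres y = +-11.5, z = 9 to 20 mm). Origin and axes are the jig's; the faces that the bar's end must meet are at jig x = +40 mm. With the bar home its middle is at jig x = +10 mm. A push of 12 to 20 N holds it there.
- stop_face (a point): Point midway between the two stop faces: jig x = 40 mm, y = 0, z = 14.5 mm. Axes as the jig.
- plunger (a joint): Sprung plunger's travel in m: 0 when out (tip 12 mm in front of the stop faces), 0.012 when pressed level with the stop faces; it could go to 0.016. It takes about 3.5 N to start and 7.7 N at 0.012, and pushes back out when released.
- plunger_tip (a point): Centre of the plunger's flat round steel tip (8 mm across), at jig x = 28 mm, y = 0, z = 14.5 mm when out; it moves along jig +x when pressed.
- gauge_mid (a point): Brass block 18 x 34 x 14 mm, loose bystander; point at its centre. Behind it, the bar and the vial stands a tall fixed microscope (world x = 0.52 to 0.80, y = -0.07 to 0.17): approach them from the robot's side of it.
- vial_mid (a point): Small white-capped vial, 23 mm across, 51 mm high, standing, loose bystander; point at its centre.
- tape_mid (a point): White tape roll, 58 mm across, 13 mm high, lying, loose bystander; point at its centre.

How it is judged:
On the way:
1. the bar lies flat in the channel, in line with it, its end still clear of the plunger (y of bar_mid in the frame of jig between -0.0055 and 0.0055 m and z of bar_mid in the frame of jig below 0.0245 m and angle between the y axis of bar_mid and the x axis of jig, either way round below 0.1 rad and angle between bar_mid's own z axis and vertical below 0.1 rad and x of bar_mid in the frame of jig between -0.07 and -0.003 m and value of joint plunger below 0.0015 m), for 0.2 s.
At the end, for the whole second after the job is handed in: Bar flat in the channel (3 mm, 0.1 rad), middle 8 mm or more past the jig's centre, plunger in 10.5 mm or more, bar on the stop pads with over 1 N, at rest, held by the robot (over 2 N); brass block, vial and tape roll moved less than 30 mm (y of bar_mid in the frame of jig between -0.0055 and 0.0055 m and z of bar_mid in the frame of jig below 0.0245 m and angle between the y axis of bar_mid and the x axis of jig, either way round below 0.1 rad and angle between bar_mid's own z axis and vertical below 0.1 rad and x of bar_mid in the frame of jig above 0.008 m and value of joint plunger above 0.0105 m and contact force between bar and stop above 1 N and contact force between any of the fingers, the arm and bar above 2 N and linear speed of bar below 0.01 m/s and distance of each of gauge_mid, vial_mid, tape_mid from where it was at the start of the episode below 0.03 m); the arm keeps its last pose, push and grip.
It fails at once if the bar is rammed into the stop (over 60 N) (contact force between bar and stop above 60 N).
It fails at once if a bystander is moved by 30 mm or more (distance of any of gauge_mid, vial_mid, tape_mid from where it was at the start of the episode above 0.03 m).
It also fails if it takes over 42 s, if anything falls off the work surface, if the arm or the gripper's body presses on something with over 40 N, if the wrist force passes 120 N, or if a joint passes its speed limit or range.

ROBOT

A 6-joint arm with a two-finger parallel gripper is mounted at the origin on a cart in front of the work surface, level with it; the furniture and walls round the work are solid. World frame = base frame: x ahead of the robot, y to its left, z up, the work surface at z = 0. Lengths are in m, angles in rad, forces in N, time in s.
With the tool pointing down it reaches from about 0.35 to 0.975 m from the base axis. Payload 4.9 kg.
Tool frame: the origin (TCP) lies at the very end of the fingers, on their centre line; the grasp point (between the pads) lies 19 mm behind it; x points along the fingers, y is the direction in which the jaws open and shut, and the axes are right-handed (so a half turn about x gives the same grasp; the last joint's range is limited). The gripper opens to 85 mm and grips with 20 to 120 N. Pads are 22 mm wide; open, the fingers measure 114 mm over their backs; the gripper's body (76 mm by 85 mm) begins 54 mm behind the grasp point. The pads swing forward as they close: fully open they stand 13 mm farther back than shut.
Start: joints at [-1.447, 0.053, 1.613, -0, 1.476, -0.119], TCP at [0.15, -0.607, 0.231] pointing down, gripper open.
Joint ranges: [-3.01, 3.01], [-1.01, 2.22], [0.06, 2.58], [-1.02, 4.17], [0.09, 2.62], [-3.14, 3.14]. Speed limits (rad/s): [2.57, 2.57, 3.14, 3.14, 3.14, 3.14].

INTERFACE

Orientations are given as a unit quaternion [w, x, y, z].
In Python, from plant import manip gives the robot as it stands.
- The arm moves only by the tool play_rows, never from a script. Its argument "plan" is a list of rows, each a list of 5 numbers: the shift along the tool's x, y, z in mm, then the turn about the tool's x in rad, then the closure, from -1 (fully open) to 1 (shut). A call has 1 to 8 rows; each row is the pose to reach, as a shift and turn from the pose commanded when the call began, along the tool's axes at that moment; what a row does not reach only later rows make up. A row lasts 1/8 s, in which the tool goes at most 62.5 mm and 10.7 degrees, less where a joint would pass 70% of its speed; a pose out of reach is approached as far as the arm can. A call with a gripper value outside its range is refused whole. The fingers move at their own pace and stop on an object; the grip force is fixed at half the most. Time passes only in rows, so rows that repeat a pose let the fingers close. It gives the time, the measured TCP pose, the force and the opening at its end, in the units of the state.
- manip.state(): the state, without advancing time (a new reading comes with each control period).
- manip.grab_frame(name): name is "side" or "top" or "wrist"; returns a dict with "img" (384x512x3 uint8, red, green, blue), "range_z" (384x512 float32, m along the optical axis (not along the pixel's ray), 0 where there is no reading), "fx", "fy", "cx", "cy" (pixels), "k1" (the pictures are not rectified: a ray, as slopes to the right and down, at radius r is drawn at 1 + k1 r^2 times it, then the intrinsics apply), "origin" and "rotation" of the camera in the world. Camera axes: x right, y up, looking along -z (the intrinsics and any distortion apply to the point x, -y, -z); pixel columns grow to the right and rows downward; lengths in m; the calibration is good to about 2 mm. A picture is of the moment at which its call begins.
- manip.job_done(): hands the job in, once; it reports no verdict.
The state is a dict: "time": time; "joint_pos": joint angles; "joint_vel": joint speeds; "joint_efforts": joint torques, N m; "tool_pos": TCP position; "tool_rot": TCP orientation; "contact_force": force on the tool from outside, world axes, zero at the start; "ft_torque": the same for the moment, N m; "gripper_width": opening from 0.0 (shut) to 1.0 (fully open).
Only numpy, scipy, OpenCV 4.12 (cv2) and the standard library are available. Lean on these libraries where they do the work, as an engineer would, in place of code of your own. Each camera call takes 0.05 s, during which the arm holds its last target. There are 200 camera calls.

## Working session

There is one attempt and no reset: what is moved stays moved. The work goes in short steps, Python scripts to look and compute and a tool call to move; the robot and the scene stay as the last step left them, time stands still between calls to the robot, and variables do not carry over. Pictures are saved under pics/ and viewed, about 8 in all and at most 12, crops included, and the job is handed in when it is done.

Besides the shell and the picture viewer there is one more tool, called by a JSON object that holds its "name" and its "arguments". play_rows: Moves the arm, as the interface text tells. Its arguments: {"type":"object","properties":{"plan":{"type":"array"}},"required":["plan"]}

```bash
mkdir -p pics; cat > h.py <<'E'
import numpy as np, cv2, pickle, sys
from plant import manip
def grab(n,tag):
    f=manip.grab_frame(n); pickle.dump(f,open(f'pics/{tag}.pkl','wb'))
    cv2.imwrite(f'pics/{tag}.png',f['img'][:,:,::-1]); return f
def load(tag): return pickle.load(open(f'pics/{tag}.pkl','rb'))
def rays(f,u,v):
    u=np.asarray(u,float);v=np.asarray(v,float)
    K=np.array([[f['fx'],0,f['cx']],[0,f['fy'],f['cy']],[0,0,1]])
    p=cv2.undistortPoints(np.stack([u,v],-1).reshape(-1,1,2),K,np.array([f['k1'],0,0,0.]))[:,0]
    return np.c_[p[:,0],-p[:,1],-np.ones(len(p))]
def world(f,u,v,z=None):
    R=np.array(f['rotation']);R=R if R.shape==(3,3) else None
    o=np.array(f['origin']);d=rays(f,u,v)
    if z is None:
        s=f['range_z'][np.asarray(v,int),np.asarray(u,int)]
    else: s=(z-o[2])/(d@R.T)[:,2]
    return o+(d*np.reshape(s,(-1,1)))@R.T
def crop(f,u0,v0,u1,v1,k,tag):
    cv2.imwrite(f'pics/{tag}.png',cv2.resize(f['img'][v0:v1,u0:u1,::-1],None,fx=k,fy=k,interpolation=cv2.INTER_CUBIC))
E
python3 - <<'E'
from h import *
a=grab('top','top0');b=grab('side','side0')
print({k:v for k,v in a.items() if k not in('img','range_z')});print(b['origin'])
cv2.imwrite('pics/both.png',cv2.resize(np.vstack([a['img'],b['img']])[:,:,::-1],None,fx=.78,fy=.78))
print(manip.state())
E
```

```text
{'fx': 409.36333226414416, 'fy': 409.36333226414416, 'cx': 256.6466193565692, 'cy': 190.41034300241972, 'k1': -0.027131391288829704, 'origin': array([ 0.36924228, -0.11341066,  0.95635408]), 'rotation': array([ 0.74087653,  0.07741171, -0.06779174, -0.66371204])}
[0.14788356 0.66688889 0.48765009]
{'time': 0.1, 'joint_pos': array([-1.44700545e+00,  5.33393564e-02,  1.61419877e+00, -4.61790158e-05,
        1.47598864e+00, -1.19010510e-01]), 'joint_vel': array([-1.92043810e-05, -2.55227386e-04, -3.60878454e-03, -2.17398505e-04,
        1.05664337e-03, -1.43499421e-03]), 'joint_efforts': array([ 1.37219122e-04, -3.94906676e+01, -3.71362710e+01, -1.06962116e-04,
        3.93992013e-03, -6.25067955e-06]), 'tool_pos': array([ 0.15017354, -0.60609232,  0.23013074]), 'tool_rot': array([-0.08495028, -0.70188406, -0.08631783,  0.70191983]), 'contact_force': array([ 0.07807394, -0.16956364,  0.15188869]), 'ft_torque': array([ 0.00561566, -0.02055346, -0.02964464]), 'gripper_width': 0.9973774623789713}
```

View pics/top0.png

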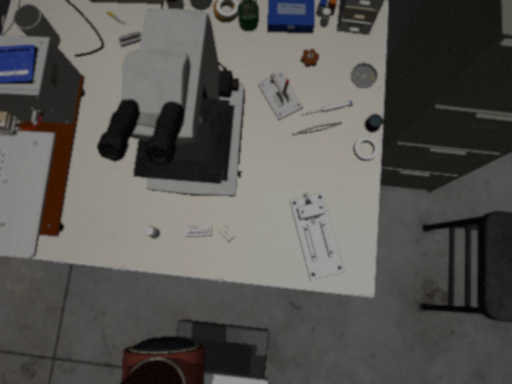

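The top view shows the vial at (152,231), the bar at about (200,231), the brass block at about (227,233), the jig at about (317,235) with its end block up at (310,203), and the tape roll at (365,148). I'll enlarge these.

```bash
sed -i "s/R=np.array(f\['rotation'\]);.*/R=rot(f['rotation'])/" h.py; cat >> h.py <<'E'
def rot(q):
    from scipy.spatial.transform import Rotation as S
    return S.from_quat(np.roll(q,-1)).as_matrix()
E
python3 - <<'E'
from h import *
f=load('top0'); crop(f,140,185,350,285,3.8,'crop1')
E
```

```text
(no output)
```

View pics/crop1.png

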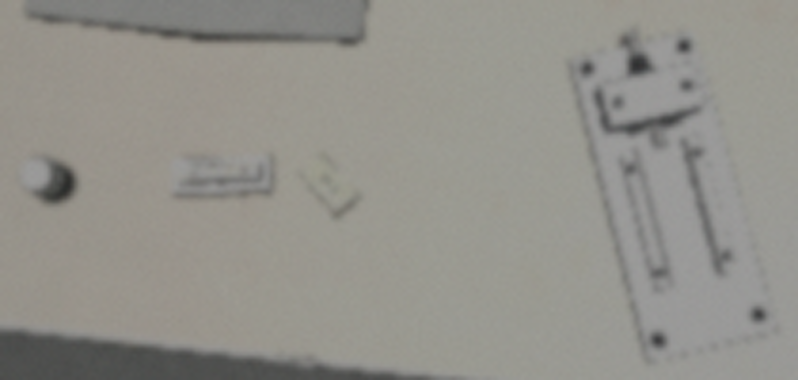

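```bash
python3 - <<'E'
from h import *
f=load('top0')
def W(p,z): p=np.array(p,float); return world(f,140+p[:,0]/3.8-.4,185+p[:,1]/3.8-.4,z)[:,:2]
J=W([(572,60),(648,363),(777,330),(703,30)],.008);print(J.round(4)); 
c=J.mean(0);ax=(J[0]-J[1])+(J[3]-J[2]);print('jig',c,np.degrees(np.arctan2(ax[1],ax[0])),np.linalg.norm(J-np.roll(J,1,0),axis=1))
B=W([(172,196),(272,192),(270,155),(178,157)],.010);print('bar',B.round(4),B.mean(0));ax=B[1]+B[2]-B[0]-B[3];print(np.degrees(np.arctan2(ax[1],ax[0])))
print('g',W([(332,183)],.014),'v',W([(42,175)],.051))
R=rot(manip.state()['tool_rot']);print(R.round(3))
E
```

```text
[[ 0.5509 -0.1705]
 [ 0.3729 -0.2327]
 [ 0.4005 -0.308 ]
 [ 0.5787 -0.2498]]
jig [ 0.47575703 -0.24024406] 18.695848546562768 [0.08403965 0.18854872 0.08017803 0.18741401]
bar [[0.4401 0.0635]
 [0.4493 0.0033]
 [0.4716 0.0075]
 [0.4641 0.0633]] [0.45627996 0.03444427]
-81.8784784383881
g [[ 0.45835839 -0.0326045 ]] v [[0.44076946 0.13331056]]
[[-0.     0.24  -0.971]
 [ 0.002 -0.971 -0.24 ]
 [-1.    -0.002 -0.   ]]
```

{"name": "play_rows", "arguments": {"plan": [[0,-40,-33,-0.15,0],[0,-85,-70,-0.33,0],[0,-130,-107,-0.51,0],[0,-175,-144,-0.69,0],[0,-220,-181,-0.87,0],[0,-265,-218,-1.05,0],[0,-310,-255,-1.23,0],[0,-355,-292,-1.4,0]]}}

```text
time: 1.1
tool_pos: [0.3486, -0.19, 0.231]
tool_rot: [0.519, 0.48, 0.519, -0.48]
contact_force: [0.9, -0.8, 0.1]
gripper_width: 0.503
```

{"name": "play_rows", "arguments": {"plan": [[10,28,-50,-0.06,0],[20,56,-100,-0.06,0],[35,84,-150,-0.06,0],[50,110,-195,-0.06,0],[70,124,-215,-0.06,0],[70,124,-215,-0.06,0]]}}

```text
time: 1.85
tool_pos: [0.4552, 0.0329, 0.1589]
tool_rot: [0.531, 0.464, 0.534, -0.466]
contact_force: [0.7, 0.7, 0.2]
gripper_width: 0.5
```

```bash
python3 - <<'E'
from h import *
f=grab('wrist','w1');print(f['origin'],rot(f['rotation']).round(2));s=manip.state();print(s['tool_pos'],rot(s['tool_rot']).round(4))
cv2.imwrite('pics/w1b.png',cv2.resize(f['img'][:,:,::-1],None,fx=1.5,fy=1.5))
E
```

```text
[0.44676617 0.11298449 0.30111947] [[ 0.99 -0.13 -0.04]
 [ 0.13  0.94  0.31]
 [-0.01 -0.31  0.95]]
[0.45570147 0.03187119 0.16020904] [[-2.900e-03  9.911e-01  1.332e-01]
 [-1.000e-04  1.332e-01 -9.911e-01]
 [-1.000e+00 -2.900e-03 -2.000e-04]]
```

View pics/w1b.png

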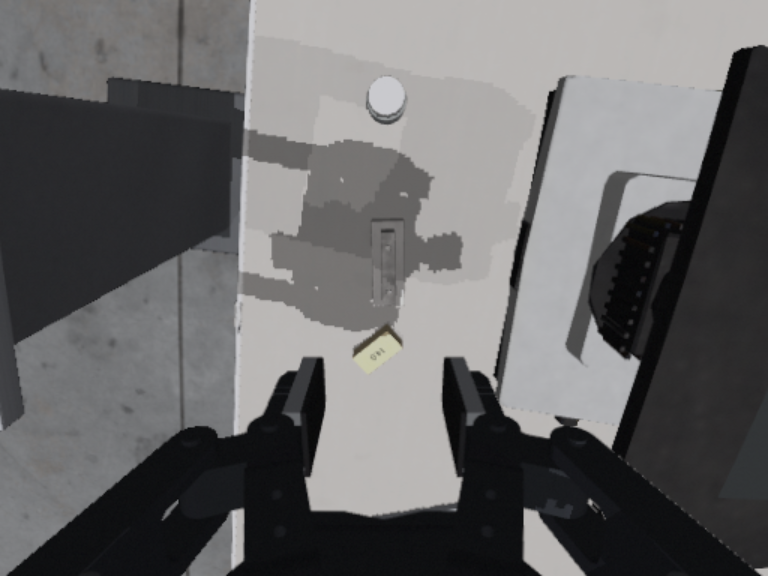

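The wrist view shows the bar centred near (387,260), the brass block at (377,352) and the vial at (386,98); the jaws line up with the bar. Next is a closer crop of the bar.

```bash
python3 - <<'E'
from h import *
f=load('w1');crop(f,235,138,285,212,8,'w1c')
E
```

```text
(no output)
```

View pics/w1c.png

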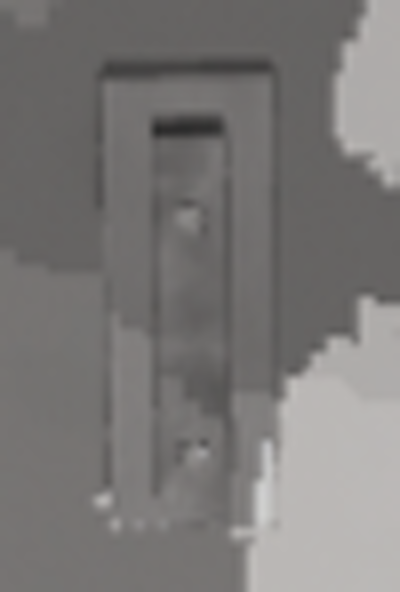

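```bash
python3 - <<'E'
from h import *
f=load('w1')
def W(p,z): p=np.array(p,float); return world(f,235+p[:,0]/8-.4,138+p[:,1]/8-.4,z)[:,:2]
for n,p,z in(('foot',[(103,78),(272,75),(272,525),(111,522)],.012),('web',[(153,133),(223,133),(232,515),(157,515)],.025),('screws',[(188,215),(198,450)],.027)):
    q=W(p,z);print(n,q.round(4).tolist(),q.mean(0).round(4))
    if len(q)==4:
        a=q[0]+q[1]-q[2]-q[3];print(np.degrees(np.arctan2(a[1],a[0])),np.linalg.norm(q-np.roll(q,1,0),axis=1).round(4))
    else:a=q[0]-q[1];print(np.degrees(np.arctan2(a[1],a[0])))
s=manip.state();R=rot(s['tool_rot']);t=q.mean(0)
print('shift',R.T@(np.r_[t,.0145]-s['tool_pos']))
E
```

```text
foot [[0.4438, 0.0641], [0.4645, 0.0673], [0.4732, 0.0087], [0.4522, 0.0062]] [0.4584 0.0366]
98.39922215964448 [0.0585 0.0209 0.0593 0.0212]
web [[0.4507, 0.0606], [0.4589, 0.0617], [0.4669, 0.014], [0.4576, 0.0127]] [0.4585 0.0373]
98.85310201334391 [0.0483 0.0083 0.0484 0.0094]
screws [[0.4561, 0.0517], [0.4614, 0.0226]] [0.4587 0.0372]
100.27457529591196
shift [ 0.14569884  0.00412724 -0.00479653]
```

{"name": "play_rows", "arguments": {"plan": [[40,2,-3,-0.015,0],[80,4,-5,-0.015,0],[115,4,-5,-0.015,0],[135,4,-5,-0.015,0],[144,4,-5,-0.015,0],[144,4,-5,-0.015,0]]}}

```text
time: 2.65
tool_pos: [0.4601, 0.0363, 0.0178]
tool_rot: [0.535, 0.462, 0.535, -0.462]
contact_force: [0.1, -0.3, 0.8]
gripper_width: 0.499
```

{"name": "play_rows", "arguments": {"plan": [[0,0,0,0,0.5],[0,0,0,0,1],[0,0,0,0,1],[0,0,0,0,1],[0,0,0,0,1],[0,0,0,0,1]]}}

```text
time: 3.4
tool_pos: [0.4606, 0.0369, 0.0184]
tool_rot: [0.536, 0.462, 0.535, -0.462]
contact_force: [-2.7, -1.4, 6.2]
gripper_width: 0.08
```

{"name": "play_rows", "arguments": {"plan": [[-10,0,0,0,1],[-30,0,0,0,1],[-60,0,0,0,1],[-90,0,0,0,1],[-100,0,0,0,1],[-100,0,0,0,1]]}}

```text
time: 4.15
tool_pos: [0.46, 0.037, 0.1175]
tool_rot: [0.536, 0.462, 0.535, -0.462]
contact_force: [-1.4, 0.3, -2.1]
gripper_width: 0.078
```

```bash
python3 - <<'E'
from h import *
f=grab('wrist','w2');g=grab('side','s2');s=manip.state();print(s['tool_pos'],rot(s['tool_rot']).round(4),s['gripper_width'],s['contact_force'])
a=cv2.resize(f['img'][200:384,150:380],(750,600)) 
cv2.imwrite('pics/w2b.png',a[:,:,::-1])
E
```

```text
[0.45888384 0.037089   0.11583538] [[-2.400e-03  9.892e-01  1.465e-01]
 [ 3.000e-04  1.465e-01 -9.892e-01]
 [-1.000e+00 -2.300e-03 -6.000e-04]] 0.08092765255978966 [ 0.16953233  0.82232934 -1.97330527]
```

View pics/w2b.png

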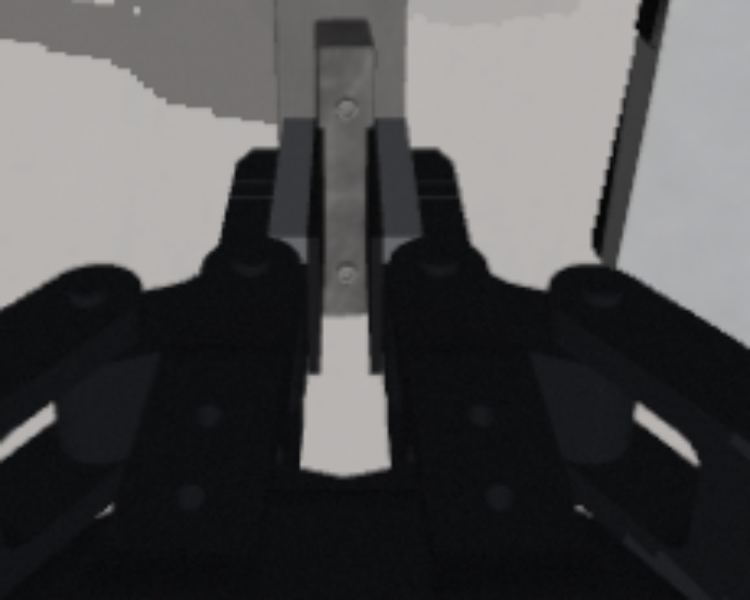

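The bar is held square, with screws at (347,108) and (347,273) and the pads straddling the web. I'll carry it over to the jig.

{"name": "play_rows", "arguments": {"plan": [[-20,-6,20,0.08,1],[-35,-19,60,0.25,1],[-44,-36,110,0.43,1],[-44,-52,160,0.61,1],[-44,-67,210,0.79,1],[-44,-80,250,0.97,1],[-44,-90,280,1.15,1],[-44,-93,289,1.32,1]]}}

```text
time: 5.25
tool_pos: [0.4089, -0.2636, 0.1593]
tool_rot: [-0.136, -0.693, -0.138, 0.695]
contact_force: [-0.1, 1.0, -1.5]
gripper_width: 0.078
```

{"name": "play_rows", "arguments": {"plan": [[0,0,0,0.07,1],[0,0,0,0.07,1],[0,0,0,0.07,1]]}}

```text
time: 5.62
tool_pos: [0.4098, -0.262, 0.1602]
tool_rot: [-0.115, -0.697, -0.116, 0.698]
contact_force: [-0.5, -1.1, -1.0]
gripper_width: 0.081
```

```bash
python3 - <<'E'
from h import *
f=load('w2');s0=dict(p=[0.45888384,0.037089,0.11583538]);R0=np.array([[-2.4e-3,.9892,.1465],[3e-4,.1465,-.9892],[-1,-2.3e-3,-6e-4]])
k=230/750
q=world(f,np.array([347,347])*k+150,200+np.array([108,273])*184/600,.1158+.0086)
print('screws tool',((q-s0['p'])@R0).round(4))
f=grab('wrist','w3');s=manip.state();print(s['tool_pos'],rot(s['tool_rot']).round(4))
cv2.imwrite('pics/w3b.png',cv2.resize(f['img'][:,:,::-1],None,fx=1.5,fy=1.5))
E
```

```text
screws tool [[-0.0086  0.0032 -0.014 ]
 [-0.0086  0.0032  0.0165]]
[ 0.40997735 -0.26210804  0.16055582] [[-9.000e-04  3.230e-01 -9.464e-01]
 [ 8.000e-04 -9.464e-01 -3.230e-01]
 [-1.000e+00 -1.100e-03  6.000e-04]]
```

View pics/w3b.png

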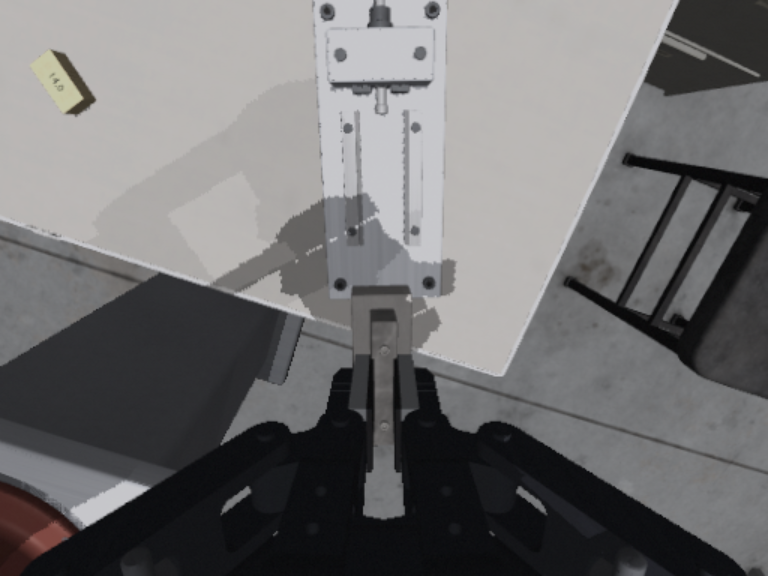

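The wrist view shows the channel straight ahead: plunger tip (381,108), rail screws (348,128)/(415,128)/(352,230)/(415,230), plate screws (341,283)/(429,283) and (327,11)/(432,10). The bar's screws are at (384,351) and (384,427).

```bash
python3 - <<'E'
from h import *
f=load('w3');s=manip.state();R=rot(s['tool_rot']);p=s['tool_pos']
def T(P,z): P=np.array(P,float)/1.5-.3; return (world(f,P[:,0],P[:,1],z)-p)@R
b=T([(384,351),(384,427)],p[2]+.0086);print('bar',b.round(4))
pl=T([(341,283),(429,283),(327,11),(432,10)],.009);print('plate',pl.round(4))
ra=T([(348,128),(415,128),(352,230),(415,230)],.0145);print('rails',ra.round(4))
c=np.array([pl[:2].mean(0),pl[2:].mean(0),ra[:2].mean(0),ra[2:].mean(0)]);print(c.round(4))
print('edge',T([(330,298),(443,298)],.008).round(4),'tip',T([(381,108)],.0145).round(4),'block near top edge',T([(328,80),(433,80)],.034).round(4),'pads',T([(362,93),(399,93)],.02).round(4))
k=np.polyfit(c[:,2],c[:,1],1);print(k,'slope b',(b[1]-b[0])[1]/(b[1]-b[0])[2], 'depth',[float(f['range_z'][int(v/1.5),int(u/1.5)]) for u,v in[(384,340),(382,200)]],f['origin'])
print('b1',world(f,[256],[133])[0])
E
```

```text
bar [[-0.0086  0.0005 -0.0164]
 [-0.0086  0.0005  0.0138]]
plate [[ 0.1516 -0.0296  0.0103]
 [ 0.1515  0.032   0.0103]
 [ 0.1515 -0.0332 -0.1583]
 [ 0.1514  0.0288 -0.1588]]
rails [[ 0.146  -0.0218 -0.092 ]
 [ 0.146   0.0197 -0.092 ]
 [ 0.1461 -0.0207 -0.0282]
 [ 0.146   0.021  -0.0282]]
[[ 0.1516  0.0012  0.0103]
 [ 0.1515 -0.0022 -0.1586]
 [ 0.146  -0.0011 -0.092 ]
 [ 0.146   0.0002 -0.0282]]
edge [[ 0.1526 -0.0379  0.0218]
 [ 0.1525  0.0424  0.0218]] tip [[ 0.146  -0.0014 -0.1036]] block near top edge [[ 0.1265 -0.0309 -0.1171]
 [ 0.1265  0.028  -0.117 ]] pads [[ 0.1405 -0.0126 -0.1116]
 [ 0.1405  0.0094 -0.1116]]
[0.01971227 0.00084102] slope b 0.0001335876009352705 depth [0.14773792028427124, 0.2903274595737457] [ 0.4882755  -0.23603049  0.30228077]
b1 [ 0.45459223 -0.24753145  0.00793789]
```

{"name": "play_rows", "arguments": {"plan": [[20,-0.5,-20,-0.02,1],[50,-0.5,-40,-0.02,1],[80,-0.5,-47,-0.02,1],[105,-0.5,-47,-0.02,1],[115,-0.5,-47,-0.02,1],[120,-0.5,-47,-0.02,1],[120,-0.5,-47,-0.02,1],[120,-0.5,-47,-0.02,1]]}}

```text
time: 6.68
tool_pos: [0.4552, -0.2475, 0.0425]
tool_rot: [0.123, 0.697, 0.122, -0.696]
contact_force: [-0.2, 0.0, -2.1]
gripper_width: 0.078
```

```bash
python3 - <<'E'
from h import *
f=grab('wrist','w4');s=manip.state();print(s['tool_pos'],rot(s['tool_rot']).round(4),s['contact_force'])
crop(f,190,60,330,290,2.6,'w4a'); g=grab('side','s4');p=s['tool_pos']
Rg=rot(g['rotation']);q=Rg.T@(p-g['origin']);u=int(g['cx']+g['fx']*q[0]/-q[2]);v=int(g['cy']-g['fy']*q[1]/-q[2]);print(u,v)
h=g['img'][max(0,v-45):v+45,max(0,u-60):u+60]; a=cv2.imread('pics/w4a.png'); h=cv2.resize(h[:,:,::-1],(430,322),interpolation=cv2.INTER_CUBIC)
c=np.zeros((max(len(a),322),a.shape[1]+430,3),np.uint8);c[:len(a),:a.shape[1]]=a;c[:322,a.shape[1]:]=h;cv2.imwrite('pics/w4b.png',c);print(c.shape)
E
```

```text
[ 0.45516822 -0.24746976  0.04243212] [[ 0.0016  0.3408 -0.9402]
 [-0.0012 -0.9402 -0.3408]
 [-1.      0.0017 -0.0011]] [-0.20133128 -0.24412162 -0.84769894]
318 189
(598, 794, 3)
```

View pics/w4b.png

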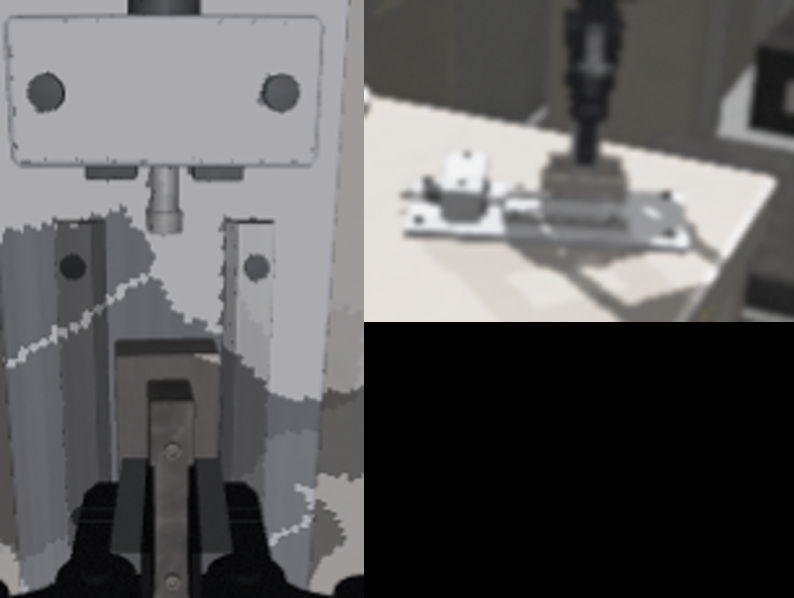

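The foot's end (centre 166 px) sits between the rails (about 112 to 219 px) and in line with the plunger tip (164,220), within about 0.5 mm. I'll lower it gently.

{"name": "play_rows", "arguments": {"plan": [[4,0,0,0,1],[8,0,0,0,1],[11,0,0,0,1],[13,0,0,0,1],[14,0,0,0,1],[14,0,0,0,1]]}}

```text
time: 7.52
tool_pos: [0.4545, -0.2469, 0.0272]
tool_rot: [-0.122, -0.696, -0.122, 0.696]
contact_force: [-1.0, -0.5, -1.3]
gripper_width: 0.077
```

{"name": "play_rows", "arguments": {"plan": [[1,0,0,0,1],[2,0,0,0,1],[2,0,0,0,1],[2,0,0,0,1]]}}

```text
time: 8.02
tool_pos: [0.4548, -0.247, 0.0264]
tool_rot: [-0.122, -0.696, -0.122, 0.696]
contact_force: [-2.6, 2.7, 5.4]
gripper_width: 0.084
```

{"name": "play_rows", "arguments": {"plan": [[0,0,0,0,1],[0,0,-3,0,1],[0,0,-7,0,1],[0,0,-11,0,1],[0,0,-15,0,1],[0,0,-18,0,1],[0,0,-20,0,1],[0,0,-20,0,1]]}}

```text
time: 9.02
tool_pos: [0.4739, -0.2409, 0.0263]
tool_rot: [0.123, 0.697, 0.122, -0.696]
contact_force: [-2.7, -1.1, 6.2]
gripper_width: 0.077
```

{"name": "play_rows", "arguments": {"plan": [[0,0,-2,0,1],[0,0,-4,0,1],[0,0,-6,0,1],[0,0,-8,0,1],[0,0,-10,0,1],[0,0,-10,0,1],[0,0,-10,0,1]]}}

```text
time: 9.9
tool_pos: [0.4815, -0.2381, 0.0263]
tool_rot: [-0.123, -0.695, -0.122, 0.698]
contact_force: [-9.9, -3.0, 9.5]
gripper_width: 0.077
```

```bash
python3 - <<'E'
from h import *
f=grab('wrist','w5');s=manip.state();print(s['tool_pos'],rot(s['tool_rot']).round(4),s['contact_force'],s['contact_force']@rot(s['tool_rot']))
crop(f,190,60,330,200,4,'w5a')
E
```

```text
[ 0.48143779 -0.23811797  0.02625319] [[-0.004   0.3415 -0.9399]
 [-0.0025 -0.9399 -0.3415]
 [-1.      0.001   0.0046]] [-9.29010096 -2.88632677  9.01692984] [-8.97265432 -0.45089808  9.75858838]
```

View pics/w5a.png

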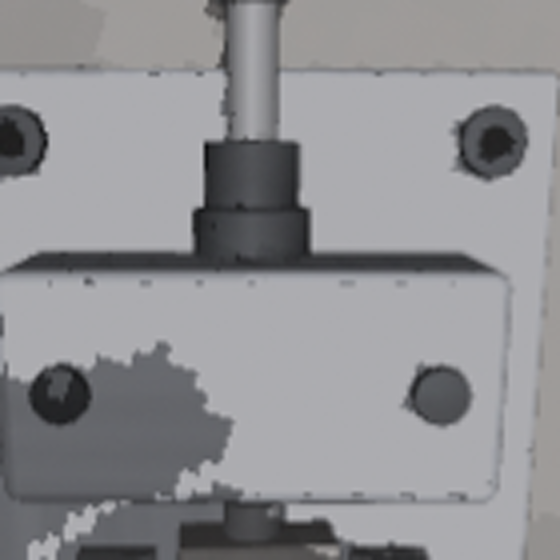

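The bar's end (dark edge at y≈530) is on the plunger, still a few mm short of the pads. The push is about 10 N. I'll carry on in small steps.

{"name": "play_rows", "arguments": {"plan": [[0,0,-1,0,1],[0,0,-2,0,1],[0,0,-3,0,1],[0,0,-4,0,1],[0,0,-4,0,1],[0,0,-4,0,1]]}}

```text
time: 10.7
tool_pos: [0.4847, -0.237, 0.0263]
tool_rot: [-0.123, -0.694, -0.122, 0.698]
contact_force: [-12.5, -4.1, 9.8]
gripper_width: 0.079
```

{"name": "play_rows", "arguments": {"plan": [[0,0,-0.5,0,1],[0,0,-1,0,1],[0,0,-1.5,0,1],[0,0,-2,0,1],[0,0,-2,0,1],[0,0,-2,0,1]]}}

```text
time: 11.45
tool_pos: [0.4863, -0.2364, 0.0263]
tool_rot: [-0.123, -0.694, -0.122, 0.699]
contact_force: [-13.0, -5.0, 11.1]
gripper_width: 0.082
```

{"name": "play_rows", "arguments": {"plan": [[0,0,-0.5,0,1],[0,0,-1,0,1],[0,0,-1,0,1],[0,0,-1,0,1]]}}

```text
time: 11.95
tool_pos: [0.487, -0.2361, 0.0262]
tool_rot: [-0.123, -0.694, -0.122, 0.699]
contact_force: [-13.3, -4.1, 11.8]
gripper_width: 0.073
```

{"name": "play_rows", "arguments": {"plan": [[0,0,-0.5,0,1],[0,0,-1,0,1],[0,0,-1,0,1],[0,0,-1,0,1]]}}

```text
time: 12.45
tool_pos: [0.4871, -0.2361, 0.0263]
tool_rot: [-0.123, -0.693, -0.122, 0.7]
contact_force: [-17.3, -5.0, 13.7]
gripper_width: 0.078
```

```bash
python3 - <<'E'
from h import *
f=grab('wrist','w6');s=manip.state();print(s['tool_pos'],rot(s['tool_rot']).round(4),s['contact_force'],s['contact_force']@rot(s['tool_rot']))
crop(f,190,150,330,290,4,'w6a')
E
```

```text
[ 0.4871137  -0.23610288  0.02630551] [[-8.800e-03  3.420e-01 -9.397e-01]
 [-3.500e-03 -9.397e-01 -3.420e-01]
 [-1.000e+00  2.000e-04  9.500e-03]] [-17.07794214  -5.87134855  15.29261838] [-15.12070269  -0.31930339  18.20042346]
```

View pics/w6a.png

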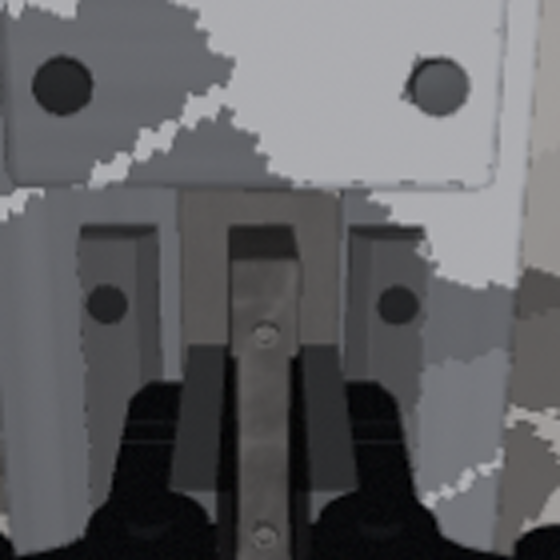

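{"name": "play_rows", "arguments": {"plan": [[-0.5,0,-0.3,0,1],[-0.5,0,-0.6,0,1],[-0.5,0,-0.6,0,1],[-0.5,0,-0.6,0,1],[-0.5,0,-0.6,0,1]]}}

```text
time: 13.12
tool_pos: [0.4871, -0.2361, 0.0264]
tool_rot: [-0.124, -0.693, -0.122, 0.7]
contact_force: [-17.4, -6.9, 11.5]
gripper_width: 0.077
```

```bash
python3 - <<'E'
from h import *
for i in range(3):
    f=grab('wrist','w7');s=manip.state();print(s['tool_pos'],s['contact_force']@rot(s['tool_rot']))
f=load('w7')
P=lambda u,v,z: world(f,190+np.array([u])/4-.4,150+np.array([v])/4-.4,z)[0]
ax=np.array([.940,.3415,0]);pts=[P(264,258,.033),P(262,187,.034),P(253,230,.014),P(264,435,.035)]
x=[p@ax for p in pts];print('rel to block face(44): web end',44+1e3*(x[0]-x[1]),'rail end',44+1e3*(x[2]-x[1]),'mid',44+1e3*(x[3]-x[1]))
E
```

```text
[ 0.48714556 -0.23605527  0.02635783] [-11.88696595   0.99934028  18.8923539 ]
[ 0.4871211  -0.23606273  0.02633973] [-12.29235859   1.0252447   18.553213  ]
[ 0.48712351 -0.23605709  0.02634059] [-12.57184742   1.45126962  19.85089374]
rel to block face(44): web end 34.24590994651973 rail end 30.397080601913835 mid 10.120887684253915
```

Position has stopped changing, the push is steady at about 19 N, and the image puts the bar's middle at jig x ≈ 10 mm, so it is home. Handing in.

```bash
python3 - <<'E'
from h import *
print(manip.job_done());s=manip.state();print(s['time'],s['tool_pos'],s['contact_force'])
E
```

```text
the job is handed in; nothing more can be done
None
the job is handed in; nothing more can be done
```

I picked the T-bar up by its web and laid it in the channel about 23 mm short of the plunger. I then slid it in small steps until it was home on the stop pads, and handed in at about 13.3 s, still gripping and pressing. The hand-in gives no verdict, so the checks below are my own.

- **Stop contact:** the last 1.6 mm of commanded travel moved the tool only about 0.1 mm, while the push rose from about 14 N to a steady 19–20 N. The pads were hidden under the end block in the last view, so I judged contact from this rather than seeing it.
- **Position:** the wrist image put the bar's middle at jig x ≈ 10.1 mm (10 is home). The web end came out at 34.2 mm where 35 was expected, which is within image accuracy.
- **Alignment:** the last picture showed the bar in line with the channel, about 1 mm off its centre. The tool was tilted about 0.01 rad.
- **Forces:** the fingers also press down with about 12 N. The highest push I read was about 20 N, well under the 60 N limit.
- **Bystanders:** I never touched the brass block, vial or tape roll as far as I know, but I did not measure them again at the end.
- **Disagreement:** one wrist image placed the bar 3 mm off the jaw centre. A later image, taken with the arm at rest, showed 0.5 mm, so I used that one.

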